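# Release the quick clamp and back off its jaw

## Task

The brass bushing in the quick clamp is finished and the clamp must be opened for it. With the fingertips press the black release tab on the sliding jaw down and, keeping it pressed, push the jaw back along its bar, away from the bushing, until it is fully home against the end stop; then let the tab spring up and move clear. Grasp and lift nothing, and leave the bushing and the parts around the clamp where they stand.

Things in the scene. Friction and masses are not known exactly. Their poses are not given: they have to be found in the camera images.
- clamp: Quick clamp screwed to the bench. Origin: bench level under the middle of its bar; own x runs along the bar from the fixed jaw to the end stop (the opening direction), z up. Aluminium bar x -160 to 160 mm, 40 wide, top at z 52, feet 100 wide. Fixed jaw: upright plate 50 wide, x -160 to -144, to z 100. End stop: dark block, x 150 to 162, to z 66. The sliding jaw rides between them.
- jaw (a joint): Slide of the sliding jaw (grey carriage 84 x 56 mm, top at z 65.5) along clamp x, in m: starts 0 to 0.06; 0.158 = fully home, touching the end stop. Its centre is at clamp x = -0.050 + this, y = 0. With the tab up, ratchet teeth (6 mm pitch, so up to 6 mm of play) stop it from opening; with it pressed, slides with about 3 N of drag.
- tab (a joint): Travel of the release tab in m: let go, it rests at 0 to 0.002 (up, by where the ratchet tooth sits); grows as it is pressed down, 0.007 = bottomed. A spring pushes it up: about 6 N at the top, 8 N when bottomed. The ratchet is out beyond 0.002; press it to 0.004 or more (0.005 is good) and keep that depth while pushing. It springs back up when let go.
- tab_top (a point): Middle of the top of the release tab, a ribbed black plate 50 mm along the bar by 38 across; z = 76 to 78 mm when up, 71 bottomed. It rides on the jaw, at its centre, as the floor of a pocket 60 mm long, open at the sides, between the aluminium jaw plate (30 to 42 mm from this point towards the bushing, 50 wide, up to z 106.5) and the thumb wall.
- thumb_wall (a point): Grey upright wall on the jaw at the end-stop end of the pocket, 50 mm wide, 12 thick. This point: middle of the top edge of its face that looks into the pocket, 30 mm from the tab's middle towards the end stop, z = 94.5 mm. A fingertip pressing the tab pushes on this face, towards the end stop.
- bushing: Loose brass bushing, 36 mm outside, 18 mm bore, 26 mm tall, standing on the bar by the fixed jaw. Origin: middle of its underside. Leave alone.
- motor: Loose black stepper motor, 42 x 42 x 40 mm, shaft upward to 62 mm. Origin: middle of its underside. Leave alone.
- sleeve: Loose upright copper sleeve, 28 mm diameter, 55 mm tall. Origin: middle of its underside. Leave alone.
- weight: Loose dark steel disc weight, 90 mm diameter, 22 mm tall. Origin: middle of its underside. Leave alone.

How it is judged:
By the outcome, as a careful person would: the job done as asked, in the order asked, and still so for the second after the job is handed in, with the robot touching nothing.
It also fails if it takes over 42 s, if anything falls off the work surface, if the arm or the gripper's body presses on something with over 40 N, if the wrist force passes 120 N, or if a joint passes its speed limit or range.

## Robot

A 7-joint arm with a two-finger parallel gripper is mounted at the origin on the work surface. World frame = base frame: x ahead of the robot, y to its left, z up, the work surface at z = 0. Lengths are in m, angles in rad, forces in N, time in s.
With the tool pointing down it reaches from about 0.4 to 0.85 m from the base axis. Payload 10.4 kg.
Tool frame: the origin (TCP) lies midway between the tips of the shut fingers; the grasp point (between the pads) lies 19 mm behind it; z points along the fingers, x is the direction in which the jaws open and shut, and the axes are right-handed (so a half turn about z gives the same grasp; the last joint's range is limited). The gripper opens to 85 mm and grips with 20 to 120 N. Pads are 22 mm wide; open, the fingers measure 114 mm over their backs; the gripper's body (76 mm by 85 mm) begins 54 mm behind the grasp point. The pads swing forward as they close: fully open they stand 13 mm farther back than shut.
Start: joints at [-1.137, 0.332, -0.065, 1.46, 0.022, 1.35, -0.088], TCP at [0.276, 0.561, 0.231] pointing down, gripper open.
Joint ranges: [-2.6, 2.6], [-0.5, 2.12], [-1.47, 1.34], [0.16, 2.42], [-1.27, 4.41], [0.06, 2.06], [-2.6, 2.6]. Speed limits (rad/s): [2.22, 2.22, 2.79, 2.79, 3.14, 3.14, 3.14].

## Interface

Orientations are given as a unit quaternion [x, y, z, w].
In Python, from workcell import telemetry, eyes, order gives the robot as it stands.
- The arm moves only by the tool servo_tool, never from a script. Its argument "deltas" is a list of rows, each a list of 3 entries, a list of its own where there are three numbers: the shift along the tool's x, y, z in cm, then the turn about the tool's z in rad, then the finger opening in cm, from 0 to 8.54. A call has 1 to 12 rows; each row shifts and turns the pose as measured when the row begins, along the tool's axes as they then stand; what a row does not reach is not made up. A row lasts 1/12 s, in which the tool goes at most 41.7 mm and 7.16 degrees, less where a joint would pass 70% of its speed; a pose out of reach is approached as far as the arm can. A call is refused whole if a number of a shift passes 4.17 or a number of a turn 0.125, either way. A call with a gripper value outside its range is refused whole. The fingers move at their own pace and stop on an object; "force" is the grip in N (left out, the last holds). Time passes only in rows, so rows that do not move let the fingers close. It gives the time, the measured TCP pose, the force and the opening at its end, in the units of the state.
- telemetry.get_obs(): the state, without advancing time (a new reading comes with each control period).
- eyes.camera(name): name is "scene" or "top"; returns (picture, depth): 420x560x3 uint8, blue, green, red; 420x560 float32, m along the optical axis (not along the pixel's ray), 0 where there is no reading.
- eyes.calibration(name): a dict with "fx", "fy", "cx", "cy" (pixels), "rvec" (rotation vector, rad) and "tvec" (3), from world to camera coordinates, as OpenCV has them. Camera axes: x right, y down, z forward; pixel columns grow to the right and rows downward; lengths in m; the calibration is good to about 2 mm. A picture is of the moment at which its call begins. calibration takes no time and is no camera call.
- order.hand_in(): hands the job in, once; it reports no verdict.
The state is a dict: "clock": time; "joint_pos": joint angles; "joint_velocities": joint speeds; "tau": joint torques, N m; "position": TCP position; "ee_rot": TCP orientation; "ft_force": force on the tool from outside, world axes, zero at the start; "torque": the same for the moment, N m; "grip_width": opening from 0.0 (shut) to 1.0 (fully open).
Only numpy, scipy, OpenCV 4.12 (cv2) and the standard library are available. Lean on these libraries where they do the work, as an engineer would, in place of code of your own. Each camera call takes 0.05 s, during which the arm holds its last target. There are 200 camera calls.

## Working session

There is one attempt and no reset: what is moved stays moved. The work goes in short steps, Python scripts to look and compute and a tool call to move; the robot and the scene stay as the last step left them, time stands still between calls to the robot, and variables do not carry over. Pictures are saved under pics/ and viewed, about 8 in all and at most 12, crops included, and the job is handed in when it is done.

Besides the shell and the picture viewer there is one more tool, called in YAML: its name, and indented under it one key for each argument. servo_tool: Moves the arm, as the interface text tells. Its arguments: {"type":"object","properties":{"deltas":{"type":"array"},"force":{"type":"number"}},"required":["deltas"]}

```bash
mkdir -p pics; cat > h.py <<'E'
import numpy as np, cv2
from workcell import telemetry, eyes, order
def cal(n):
    c=eyes.calibration(n); R=cv2.Rodrigues(np.array(c["rvec"],float))[0]; return c,R,np.array(c["tvec"],float).ravel()
def cloud(n,d):
    c,R,t=cal(n); v,u=np.indices(d.shape)
    P=np.stack([(u-c["cx"])/c["fx"]*d,(v-c["cy"])/c["fy"]*d,d],-1)
    return (P-t)@R
def proj(n,p):
    c,R,t=cal(n); q=R@np.array(p)+t; return q[0]/q[2]*c["fx"]+c["cx"],q[1]/q[2]*c["fy"]+c["cy"]
def ray(n,u,v,z):
    c,R,t=cal(n); o=-R.T@t; d=R.T@np.array([(u-c["cx"])/c["fx"],(v-c["cy"])/c["fy"],1]); return o+d*(z-o[2])/d[2]
def state():
    s=telemetry.get_obs()
    for k in("clock","position","ee_rot","ft_force","grip_width","joint_pos"): print(k,np.round(s[k],4))
E
python3 - <<'E'
from h import *
for n in("top","scene"):
    p,d=eyes.camera(n); cv2.imwrite(f"pics/{n}0.png",p); np.save(n+"0.npy",d)
    c,R,t=cal(n); print(n,-R.T@t,c["fx"])
state()
E
```

```text
top [0.42045954 0.01776552 0.92210677] 430.9052153335936
scene [ 0.87903439 -0.19414825  0.69992612] 384.97281821610426
clock 0.1
position [0.2755 0.5606 0.2306]
ee_rot [ 8.488e-01  5.287e-01 -5.000e-04  4.000e-04]
ft_force [-0.4428  0.3544 -0.7651]
grip_width 1.0021
joint_pos [-1.1366  0.3328 -0.0647  1.4608  0.0216  1.3499 -0.0885]
```

View pics/top0.png

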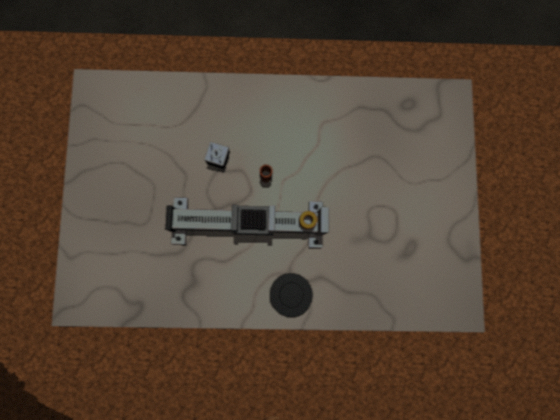

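View pics/scene0.png

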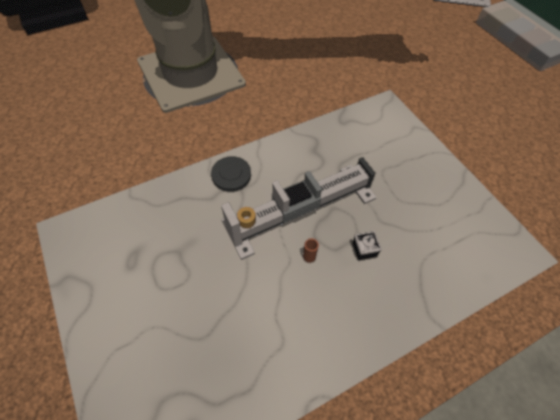

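The top view shows the end stop at (170,218), the tab at about (253,219), the bushing at (308,220), the motor at (217,155), the sleeve at (266,173) and the weight at (291,295). Next I'll measure the clamp with depth.

```bash
python3 - <<'E'
from h import *
p=cv2.imread("pics/top0.png"); d=np.load("top0.npy"); W=cloud("top",d)
for u,v in((253,219),(170,218),(308,220),(325,220),(217,155),(266,173),(291,295),(236,219),(272,219),(205,219)): print(u,v,np.round(W[v,u],4),p[v,u])
z=W[...,2]
print("row heights mm along clamp (rows 214,219,224)")
for v in(214,219,224): print([(u,int(z[v,u]*1000),int(p[v,u].mean())) for u in range(226,282,2)])
# bar pixels
m=np.zeros(z.shape,bool); m[195:245,160:335]=1
b=m&(z>.040)&(z<.060)
q=W[b][:,:2]; print("bar",len(q),cv2.fitLine(q.astype(np.float32),cv2.DIST_HUBER,0,.001,.001).ravel(),q.min(0),q.max(0))
print("box",cv2.minAreaRect(q.astype(np.float32)))
for n in("top","scene"):
  im=cv2.imread(f"pics/{n}0.png"); c=im[185:255,155:340] if n=="top" else im[145:275,205:395]
  c=cv2.resize(c,None,fx=4,fy=4,interpolation=cv2.INTER_CUBIC); cv2.imwrite(f"pics/{n}0c.png",cv2.convertScaleAbs(c,alpha=1.5))
E
```

```text
253 219 [0.5202 0.0386 0.0759] [12 14 14]
170 218 [0.52   0.2038 0.0673] [27 27 27]
308 220 [ 0.5233 -0.0727  0.0515] [ 99 102  95]
325 220 [ 0.5182 -0.1005  0.0998] [122 121 114]
217 155 [0.6583 0.1183 0.0398] [100  99  94]
266 173 [0.6306 0.0145 0.0019] [33 40 42]
291 295 [ 0.371  -0.0418  0.02  ] [32 35 33]
236 219 [0.5177 0.0712 0.0917] [64 65 64]
272 219 [0.5172 0.0017 0.1077] [120 118 111]
205 219 [0.5209 0.1362 0.0534] [67 71 69]
row heights mm along clamp (rows 214,219,224)
[(226, 51, 117), (228, 49, 116), (230, 49, 109), (232, 95, 71), (234, 92, 69), (236, 93, 64), (238, 65, 55), (240, 74, 50), (242, 76, 20), (244, 77, 23), (246, 77, 19), (248, 78, 16), (250, 76, 19), (252, 76, 16), (254, 78, 19), (256, 76, 18), (258, 78, 18), (260, 74, 18), (262, 77, 19), (264, 77, 24), (266, 65, 51), (268, 104, 77), (270, 105, 111), (272, 106, 118), (274, 53, 100), (276, 54, 113), (278, 50, 115), (280, 51, 118)]
[(226, 52, 62), (228, 55, 72), (230, 49, 60), (232, 92, 70), (234, 94, 76), (236, 91, 64), (238, 66, 59), (240, 78, 48), (242, 79, 20), (244, 77, 15), (246, 74, 17), (248, 78, 14),
[... 193 characters left out ...]
2, 95), (276, 54, 63), (278, 54, 73), (280, 53, 78)]
[(226, 50, 116), (228, 50, 114), (230, 48, 97), (232, 94, 70), (234, 93, 74), (236, 92, 57), (238, 66, 56), (240, 77, 47), (242, 76, 23), (244, 79, 18), (246, 73, 17), (248, 78, 16), (250, 80, 18), (252, 77, 19), (254, 80, 19), (256, 78, 15), (258, 77, 16), (260, 78, 19), (262, 77, 21), (264, 76, 25), (266, 65, 50), (268, 102, 89), (270, 105, 115), (272, 106, 117), (274, 51, 102), (276, 53, 102), (278, 53, 107), (280, 51, 108)]
bar 1907 [0.01672496 0.9998601  0.51942384 0.07789291] [ 0.49263063 -0.10635185] [0.54541727 0.21166119]
box ((0.5183097124099731, 0.05241001397371292), (0.3180074989795685, 0.050825826823711395), 89.35557556152344)
```

View pics/top0c.png

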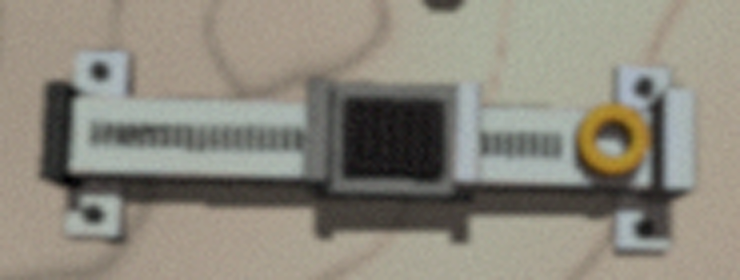

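View pics/scene0c.png

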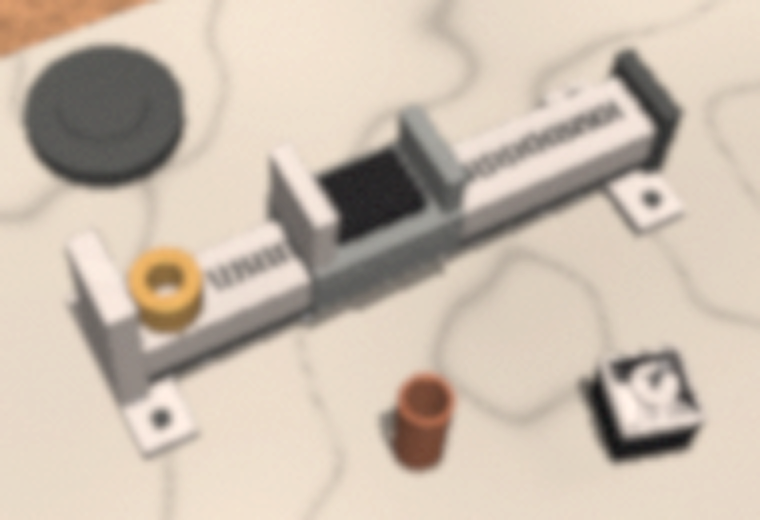

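Both crops agree. The bar runs along world +y from the bushing to the end stop, tilted about 1°. The black tab spans columns 241–266 and rows 209–230 in the top image. I'll refine the numbers and the axis.

```bash
python3 - <<'E'
from h import *
D={}
for n in("top","scene"):
    ps,ds=zip(*[eyes.camera(n) for _ in range(4)]); D[n]=(np.mean(ps,0),np.median(ds,0))
for n,box in(("top",(235,272,200,240)),("scene",(268,330,170,225))):
    p,d=D[n]; W=cloud(n,d); m=np.zeros(d.shape,np.uint8); u0,u1,v0,v1=box
    m[v0:v1,u0:u1]=(p.max(2)[v0:v1,u0:u1]<36)
    k,l,s,c=cv2.connectedComponentsWithStats(m); i=1+s[1:,4].argmax(); mm=l==i
    print(n,"tab px",s[i],c[i],"ray",ray(n,*c[i],.077),"cloud",W[mm].mean(0))
    if n=="top":
        z=W[...,2]
        for nm,a,b,uu in(("thumb",.087,.1,(225,245)),("plate",.1,.112,(262,280)),("stop",.06,.072,(160,180)),("fixed",.094,.106,(318,332))):
            g=np.zeros(d.shape,bool); g[200:240,uu[0]:uu[1]]=1; g&=(z>a)&(z<b); q=W[g]; print(nm,len(q),q.mean(0),q.min(0),q.max(0))
state()
E
```

```text
top tab px [241 210  25  20 479] [253.07724426 219.24008351] ray [0.51962495 0.03846033 0.077     ] cloud [0.5196795  0.03845246 0.07663665]
thumb 160 [0.52070015 0.07584171 0.09367454] [0.49608619 0.06992866 0.08768266] [0.54496224 0.08211533 0.09600094]
plate 163 [0.52088886 0.00427258 0.10590641] [ 0.49625582 -0.00196357  0.10333126] [0.54447874 0.00978795 0.10808683]
stop 159 [0.52212151 0.20821627 0.06544569] [0.49798361 0.20259731 0.06024211] [0.54661173 0.21511645 0.06831475]
fixed 232 [ 0.51949949 -0.09869005  0.0991123 ] [ 0.49515314 -0.10670868  0.09422433] [ 0.54418628 -0.09084345  0.10139887]
scene tab px [286 183  25  22 301] [297.81727575 193.13289037] ray [0.52504552 0.04140475 0.077     ] cloud [0.52557229 0.04106286 0.07804268]
clock 0.5
position [0.2757 0.5609 0.2313]
ee_rot [ 0.8488  0.5287  0.     -0.    ]
ft_force [-0.4655 -0.8599 -0.5158]
grip_width 0.9977
joint_pos [-1.1366  0.3322 -0.0647  1.4601  0.0216  1.3499 -0.0885]
```

servo_tool:
  deltas:
    - [[-2.3,3.0,0],0,0]
    - [[-2.3,3.0,0],0,0]
    - [[-2.3,3.0,0],0,0]
    - [[-2.3,3.0,0],0,0]
    - [[-2.3,3.0,0],0,0]
    - [[-2.3,3.0,0],0,0]
    - [[-2.3,3.0,0],0,0]
    - [[-2.3,3.0,0],0,0]
    - [[-2.3,3.0,0],0,0]
    - [[-2.3,3.0,0],0,0]
    - [[-2.3,3.0,0],0,0]
    - [[-2.3,3.0,0],0,0]
  force: 40

```text
clock: 1.5
position: [0.4803, 0.1456, 0.2297]
ee_rot: [0.844, 0.536, 0.001, -0.003]
ft_force: [0.8, 1.0, -0.2]
grip_width: -0.002
```

servo_tool:
  deltas:
    - [[0,0,0],0.12,0]
    - [[0,0,0],0.12,0]
    - [[0,0,0],0.12,0]
    - [[0,0,0],0.12,0]
    - [[0,0,0],0.12,0]
    - [[0,0,0],0.12,0]
    - [[0,0,0],0.12,0]
    - [[0,0,0],0.12,0]
    - [[0,0,0],0.12,0]
    - [[0,0,0],0.1,0]

```text
clock: 2.33
position: [0.4851, 0.1327, 0.2316]
ee_rot: [0.999, -0.049, 0.002, -0.003]
ft_force: [-0.0, -0.2, -0.9]
grip_width: 0.003
```

servo_tool:
  deltas:
    - [[0,0,0],-0.09,0]
    - [[0.7,1.6,0],0,0]
    - [[0.7,1.6,0],0,0]
    - [[0.7,1.6,0],0,0]
    - [[0.7,1.6,0],0,0]
    - [[0.7,1.6,0],0,0]
    - [[0,0,2],0,0]
    - [[0,0,2],0,0]
    - [[0,0,2],0,0]
    - [[0,0,2],0,0]
    - [[0,0,0],0,0]
    - [[0,0,0],0,0]

```text
clock: 3.33
position: [0.5234, 0.0424, 0.1517]
ee_rot: [1.0, -0.012, 0.005, -0.003]
ft_force: [-0.1, -0.7, 0.5]
grip_width: 0.001
```

servo_tool:
  deltas:
    - [[-0.3,-0.9,0],-0.016,0]
    - [[0,0,0],0,0]
    - [[0,0,1.5],0,0]
    - [[0,0,1.5],0,0]
    - [[0,0,0],0,0]
    - [[0,0,0],0,0]

```text
clock: 3.83
position: [0.5243, 0.0543, 0.1283]
ee_rot: [1.0, -0.001, 0.01, -0.005]
ft_force: [-0.4, -0.0, 0.2]
grip_width: -0.002
```

servo_tool:
  deltas:
    - [[-0.5,0.1,0],0,0]
    - [[0,0,1.0],0,0]

```text
clock: 4.0
position: [0.5211, 0.0539, 0.1215]
ee_rot: [1.0, -0.001, 0.013, -0.006]
ft_force: [1.0, 0.4, -0.5]
grip_width: 0.0
```

```bash
python3 - <<'E'
from h import *
p,d=eyes.camera("scene"); c=cv2.resize(p[60:275,205:395],None,fx=2.7,fy=2.7,interpolation=cv2.INTER_CUBIC); cv2.imwrite("pics/s1.png",cv2.convertScaleAbs(c,alpha=1.5)); state()
E
```

```text
clock 4.05
position [0.5202 0.054  0.1188]
ee_rot [ 0.9999 -0.001   0.0113 -0.0052]
ft_force [-1.0866 -0.2844 -2.1313]
grip_width -0.0021
joint_pos [-0.5345  0.1892  0.3846  1.9053 -0.0898  1.0384 -0.1142]
```

View pics/s1.png

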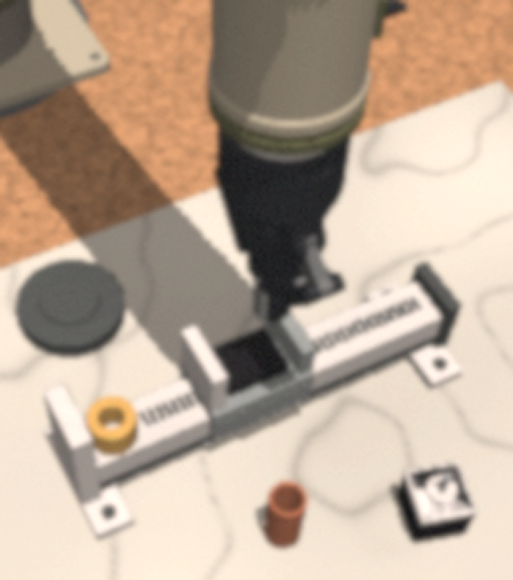

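The fingertips are above the wall-side half of the tab (crop ~(268,318)), and the bushing, sleeve, motor and weight haven't moved. Descending.

servo_tool:
  deltas:
    - [[0,0.1,1.0],0,0]
    - [[0,0,1.0],0,0]
    - [[0,0,1.0],0,0]
    - [[0,0,0.3],0,0]
    - [[0,0,0],0,0]

```text
clock: 4.47
position: [0.5203, 0.0532, 0.0815]
ee_rot: [1.0, -0.001, 0.011, -0.005]
ft_force: [-0.2, 0.5, 0.5]
grip_width: 0.0
```

servo_tool:
  deltas:
    - [[0,0,0.3],0,0]
    - [[0,0,0.3],0,0]
    - [[0,0,0.2],0,0]
    - [[0,0,0.1],0,0]

```text
clock: 4.8
position: [0.5207, 0.0531, 0.0726]
ee_rot: [1.0, -0.001, 0.01, -0.005]
ft_force: [-2.8, -0.1, 7.1]
grip_width: 0.001
```

servo_tool:
  deltas:
    - [[0,-0.3,0],0,0]
    - [[0,-0.4,0],0,0]
    - [[0,-0.4,0],0,0]

```text
clock: 5.05
position: [0.5208, 0.0614, 0.0738]
ee_rot: [1.0, -0.003, 0.01, -0.004]
ft_force: [-3.9, -2.6, 6.4]
grip_width: -0.002
```

servo_tool:
  deltas:
    - [[0,0,0.12],0,0]
    - [[0,-0.4,0.06],0,0]
    - [[0,-0.4,0.05],0,0]
    - [[0,-0.4,0.05],0,0]

```text
clock: 5.38
position: [0.521, 0.0715, 0.073]
ee_rot: [1.0, -0.004, 0.01, -0.004]
ft_force: [-4.3, -2.5, 6.9]
grip_width: 0.0
```

servo_tool:
  deltas:
    - [[0,-0.5,0.06],0,0]
    - [[0,-0.5,0.05],0,0]
    - [[0,-0.5,0.06],0,0]
    - [[0,-0.5,0.05],0,0]
    - [[0,-0.5,0.06],0,0]

```text
clock: 5.8
position: [0.5213, 0.093, 0.0726]
ee_rot: [1.0, -0.006, 0.009, -0.002]
ft_force: [-4.0, -3.3, 6.7]
grip_width: 0.0
```

servo_tool:
  deltas:
    - [[0,-0.5,0.05],0,0]
    - [[0,-0.5,0.05],0,0]
    - [[0,-0.5,0.05],0,0]
    - [[0,-0.5,0.05],0,0]
    - [[0,-0.5,0.05],0,0]
    - [[0,-0.5,0.05],0,0]
    - [[0,-0.5,0.05],0,0]

```text
clock: 6.38
position: [0.5216, 0.1239, 0.0722]
ee_rot: [1.0, -0.009, 0.008, 0.0]
ft_force: [-3.6, -4.5, 7.2]
grip_width: 0.002
```

servo_tool:
  deltas:
    - [[0,-0.5,0.05],0,0]
    - [[0,-0.5,0.05],0,0]
    - [[0,-0.5,0.05],0,0]
    - [[0,-0.5,0.05],0,0]
    - [[0,-0.5,0.05],0,0]
    - [[0,-0.5,0.05],0,0]

```text
clock: 6.88
position: [0.5218, 0.1507, 0.0718]
ee_rot: [1.0, -0.011, 0.007, 0.002]
ft_force: [-4.2, -3.3, 7.3]
grip_width: 0.005
```

Drop the depth bias slightly, since the tab is close to bottoming.

servo_tool:
  deltas:
    - [[0,-0.5,0.0],0,0]
    - [[0,-0.5,0.04],0,0]
    - [[0,-0.5,0.04],0,0]
    - [[0,-0.3,0.05],0,0]

```text
clock: 7.22
position: [0.522, 0.1672, 0.0721]
ee_rot: [1.0, -0.012, 0.006, 0.003]
ft_force: [-4.3, -3.3, 7.4]
grip_width: -0.002
```

```bash
python3 - <<'E'
from h import *
p,d=eyes.camera("scene"); c=cv2.resize(p[120:275,205:395],None,fx=4,fy=3.8,interpolation=cv2.INTER_CUBIC); cv2.imwrite("pics/s2.png",cv2.convertScaleAbs(c,alpha=1.5)); state()
E
```

```text
clock 7.2667
position [0.522  0.1677 0.0721]
ee_rot [ 0.9999 -0.0113  0.0056  0.003 ]
ft_force [-3.3113 -2.2229  7.2808]
grip_width -0.0
joint_pos [-0.6762  0.312   0.3198  1.8658 -0.1051  0.9731 -0.335 ]
```

View pics/s2.png

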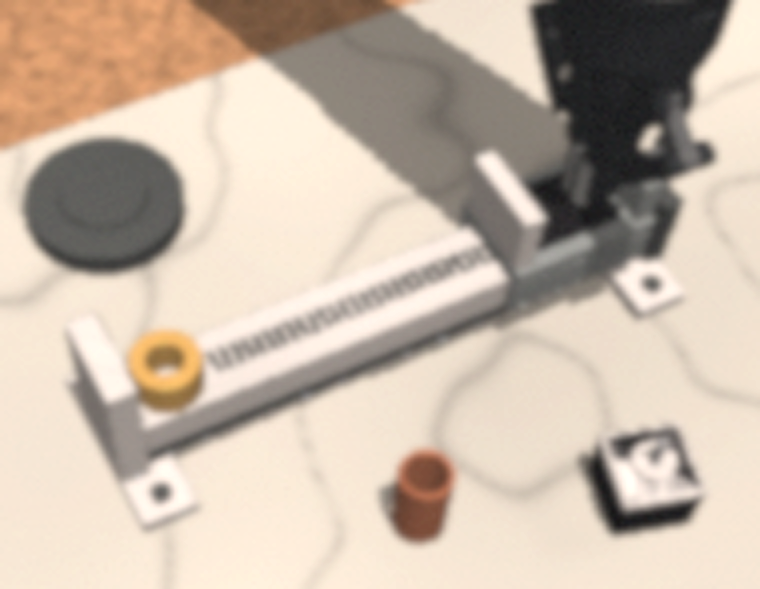

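The jaw is nearly at the end stop: its wall is at crop (640,205) and the dark stop at (665,220). The bushing hasn't moved. I'll continue in small steps until the force rises.

servo_tool:
  deltas:
    - [[0,-0.4,0.05],0,0]
    - [[0,-0.4,0.05],0,0]
    - [[0,-0.3,0.05],0,0]

```text
clock: 7.52
position: [0.5225, 0.1766, 0.072]
ee_rot: [1.0, -0.012, 0.005, 0.004]
ft_force: [-0.8, -4.2, 8.5]
grip_width: 0.001
```

servo_tool:
  deltas:
    - [[0,-0.3,0.05],0,0]
    - [[0,-0.3,0.05],0,0]

```text
clock: 7.68
position: [0.5233, 0.1789, 0.0721]
ee_rot: [1.0, -0.014, 0.005, 0.006]
ft_force: [-7.6, -17.6, 14.4]
grip_width: -0.0
```

servo_tool:
  deltas:
    - [[0,-0.3,0.02],0,0]
    - [[0,-0.3,0.02],0,0]
    - [[0,-0.3,0.02],0,0]

```text
clock: 7.93
position: [0.5232, 0.1787, 0.0722]
ee_rot: [1.0, -0.017, 0.003, 0.011]
ft_force: [-5.4, -11.1, 10.3]
grip_width: -0.002
```

The jaw is against the stop: y no longer advances and the push force is up. Letting the tab up with a straight lift.

servo_tool:
  deltas:
    - [[0,0,0],0,0]
    - [[0,0,-0.5],0,0]
    - [[0,0,-0.8],0,0]
    - [[0,0.1,-1],0,0]
    - [[0,0.1,-2],0,0]
    - [[0,0,-3],0,0]
    - [[0,0,-3],0,0]
    - [[0,0,-3],0,0]
    - [[0,0,-3],0,0]

```text
clock: 8.68
position: [0.5197, 0.178, 0.2399]
ee_rot: [1.0, -0.018, -0.001, 0.014]
ft_force: [0.4, 0.5, 0.3]
grip_width: -0.001
```

servo_tool:
  deltas:
    - [[-3,0,0],0,0]
    - [[-3,0,0],0,0]
    - [[-3,0,0],0,0]
    - [[-3,0,0],0,0]
    - [[0,0,0],0,0]
    - [[0,0,0],0,0]

```text
clock: 9.18
position: [0.3996, 0.1832, 0.2519]
ee_rot: [1.0, -0.019, 0.008, 0.009]
ft_force: [0.3, -0.7, -0.0]
grip_width: 0.001
```

```bash
python3 - <<'E'
from h import *
ps,ds=zip(*[eyes.camera("top") for _ in range(4)]); p=ps[0]; d=np.median(ds,0); W=cloud("top",d); z=W[...,2]
c=cv2.resize(p[130:330,150:340],None,fx=3,fy=3,interpolation=cv2.INTER_CUBIC); cv2.imwrite("pics/t3.png",cv2.convertScaleAbs(c,alpha=1.5))
for nm,a,b,uu in(("thumb",.085,.1,(160,200)),("plate",.1,.112,(195,225)),("stop",.058,.072,(160,180))):
    g=np.zeros(d.shape,bool); g[205:233,uu[0]:uu[1]]=1; g&=(z>a)&(z<b); q=W[g]; print(nm,len(q),q.mean(0) if len(q) else 0)
print([(u,int(z[219,u]*1000)) for u in range(160,220,2)])
s=eyes.camera("scene")[0]; c=cv2.resize(s[120:275,205:395],None,fx=4,fy=3.8,interpolation=cv2.INTER_CUBIC); cv2.imwrite("pics/s3.png",cv2.convertScaleAbs(c,alpha=1.5))
state()
E
```

```text
thumb 168 [0.51987691 0.19566984 0.09332156]
plate 159 [0.5201843  0.12425176 0.10575555]
stop 157 [0.51818839 0.20058744 0.06569612]
[(160, 0), (162, -1), (164, 0), (166, 64), (168, 93), (170, 93), (172, 92), (174, 91), (176, 72), (178, 67), (180, 76), (182, 77), (184, 77), (186, 77), (188, 76), (190, 78), (192, 76), (194, 77), (196, 77), (198, 77), (200, 75), (202, 78), (204, 73), (206, 106), (208, 105), (210, 105), (212, 80), (214, 53), (216, 53), (218, 52)]
clock 9.4333
position [0.4008 0.1828 0.2508]
ee_rot [ 0.9997 -0.0202  0.0071  0.0099]
ft_force [-0.0514  0.9617  0.4872]
grip_width -0.0027
joint_pos [-0.8209 -0.1087  0.2522  1.9019  0.0529  1.3445 -0.6224]
```

View pics/t3.png

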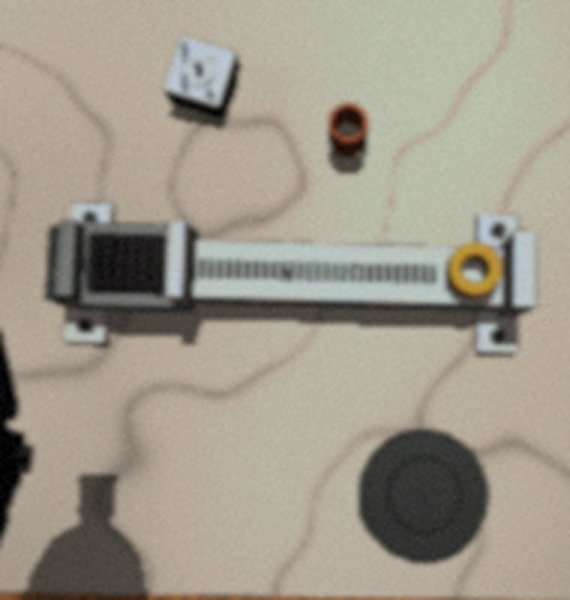

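View pics/s3.png

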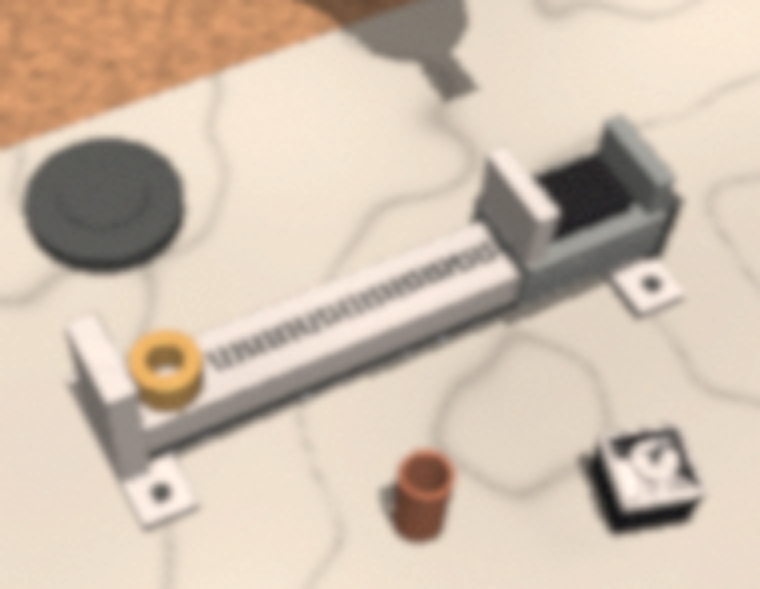

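```bash
python3 -c "
from h import *
print(order.hand_in())"
```

```text
the job is handed in; nothing more can be done
None
```

The clamp is open: I pressed the release tab down with the shut fingertips and pushed the jaw back along the bar until it reached the end stop. The tab read about 4 to 6 mm down throughout. I then lifted straight up off the tab and moved clear, and handed the job in at about 9.4 s.

**Jaw home:** at the end the tool stopped advancing and the push force rose from about 4 N to about 18 N. The jaw moved about 120 mm, against roughly 121 mm expected from my estimate of its start. The back of its thumb wall measured 0.5 mm from the stop face, which is within camera error.

**Tab:** it is back up, with its top at about 77 mm.

**Parts around the clamp:** by eye in the last pictures, the bushing, motor, sleeve and weight all stand where they were. I did not measure their positions again.

**Robot:** it was touching nothing at the end, with wrist force around 1 N, which is sensor noise.

**Checks that disagreed:** the two cameras differed by 3 to 5 mm on the tab position. I used the top view, and the contacts agreed with it. No check failed.

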